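# Find the stamped carton and push it into the courier row

## Robot

A 6-joint arm with a two-finger parallel gripper is mounted at the origin on the work surface. World frame = base frame: x ahead of the robot, y to its left, z up, the work surface at z = 0. Lengths are in m, angles in rad, forces in N, time in s.
With the tool pointing down it reaches from about 0.25 to 0.8 m from the base axis. Payload 8.5 kg.
Tool frame: the origin (TCP) lies midway between the tips of the shut fingers; the grasp point (between the pads) lies 19 mm behind it (bot.grasp_offset is the distance from the TCP to the grasp point, in m); z points along the fingers, y is the line along which they close (so a half turn about z gives the same grasp; the last joint's range is limited). The gripper opens to 85 mm and grips with 20 to 120 N. Pads are 22 mm wide; open, the fingers measure 114 mm over their backs; the gripper's body (76 mm by 85 mm) begins 54 mm behind the grasp point. The pads swing forward as they close: fully open they stand 13 mm farther back than shut.
Start: joints at [-1.205, 0.238, -0.013, 1.319, 0, 1.571], TCP at [0.188, -0.49, 0.231] pointing down, gripper open.
Joint ranges: [-2.66, 2.66], [-1.03, 1.9], [-1.14, 1.46], [-1.82, 2.27], [-1.45, 1.34], [-3.14, 3.14]. Speed limits (rad/s): [2.22, 2.22, 2.79, 3.14, 3.14, 3.14].

## Interface

Orientations are given as a unit quaternion [x, y, z, w].
In Python, from station import state, snapshot, camera_model, workorder, bot gives the robot as it stands.
- The arm moves only by the tool move_arm, never from a script. Its argument "motion" is a list of rows, each a list of 7 numbers: the turn, a rotation vector about the tool's x, y, z in degrees, then the shift along the tool's x, y, z in cm, then the opening, from 0 (shut) to 1 (fully open). In form: [[rx, ry, rz, dx, dy, dz, hand], ...]. A call has 1 to 10 rows; each row shifts and turns the commanded pose from where the row before left it, along the tool's axes as they then stand; what a row does not reach is not made up. A row lasts 1/10 s, in which the tool goes at most 50 mm and 8.59 degrees, less where a joint would pass 70% of its speed; a pose out of reach is approached as far as the arm can. A call is refused whole if a number of a shift passes 5 or a number of a turn 8.59, either way. A call with a gripper value outside its range is refused whole. The fingers move at their own pace and stop on an object; "squeeze" is the grip in N (left out, the last holds). Time passes only in rows, so rows that do not move let the fingers close. It gives the time, the measured TCP pose, the force, the opening and the grip force at its end, in the units of the state.
- state(): the state, without advancing time (a new reading comes with each control period).
- snapshot(name): name is "scene" or "top"; returns the picture (400x640x3 uint8, red, green, blue); there is no depth.
- camera_model(name): a dict with "fovy" (degrees; the focal length in pixels is half the picture's height over the tangent of half this angle, whatever the lens; pixels are square), "cx", "cy" (the principal point, pixels), "extrinsics" (4x4, takes a point from camera to world coordinates). Camera axes: x right, y down, z forward; pixel columns grow to the right and rows downward; lengths in m; the calibration is good to about 2 mm. A picture is of the moment at which its call begins. camera_model takes no time and is no camera call.
- workorder.finish_job(): hands the job in; it is judged then, once.
The state is a dict: "t": time; "joints": joint angles; "qd": joint speeds; "tau": joint torques, N m; "position": TCP position; "eef_rot": TCP orientation; "wrist_force": force on the tool from outside, world axes, zero at the start; "wrist_torque": the same for the moment, N m; "grip_width": finger opening in m; "gripper_force": force on a finger pad.
Only numpy, scipy, OpenCV 4.12 (cv2) and the standard library are available. Lean on these libraries where they do the work, as an engineer would, in place of code of your own. Each camera call takes 0.05 s, during which the arm holds its last target. There are 200 camera calls.

## Task

Two alike cartons stand on the desk mat, and one of them has a round ink stamp on its underside. With the fingertips only, tip both cartons over towards the robot, so that each lies on its side with its underside facing the low shelf and can be read; then push the stamped one, as it lies, across the mat until its underside is flat against the shelf's drawer fronts, between the two parcels that wait there for the courier. Lift nothing and do not strike the cartons over; leave the other carton lying where it came down and everything else undisturbed.

Things in the scene. Friction and masses are not known exactly. Their poses are not given: they have to be found in the camera images.
- carton_a: plain brown cardboard carton, 120 mm deep (its x), 150 mm wide (its y), 110 mm high, about 0.35 kg, evenly filled, tape over the top seam, blank label on top; too wide to grip. Origin: centre of its underside; x points away from the robot, z up. Tipped on its near bottom edge, it falls over towards the robot by itself beyond about 47 degrees. It or its twin carton_b stands on the left.
- carton_b: plain brown cardboard carton, 120 mm deep (its x), 150 mm wide (its y), 110 mm high, about 0.35 kg, evenly filled, tape over the top seam, blank label on top; too wide to grip. Origin: centre of its underside; x points away from the robot, z up. Tipped on its near bottom edge, it falls over towards the robot by itself beyond about 47 degrees. Twin of carton_a.
- stamp (a point): centre of the round black ink stamp (double ring of 80 mm diameter with a tick in it) in the middle of the underside of one of the two cartons: it coincides with that carton's origin. Hidden until that carton is tipped.
- shelf: low wooden desk shelf, fixed, 200 mm deep, 960 mm wide, 90 mm high, across the far end of the mat; its three flush drawer fronts make one flat upright face towards the robot. Origin: middle of the lower edge of that face, level with the mat's top; x points away from the robot, y along the shelf, so the face is its plane x = 0.
- desk_mat: fixed dark desk mat, 680 x 940 mm, 2 mm thick, under cartons, shelf and bystanders; origin: centre of its underside, on the desk. It is grippy (friction about 0.75 to 1): a carton pulled or pushed by a fingertip near the top of one side tips about its opposite bottom edge instead of sliding; pushed low, under 45 mm, it slides.
- parcel_left: brown parcel of the courier row, 95 mm deep, 130 mm wide, 75 mm high, standing at the shelf's face near its left end (+y); origin: centre of its underside, axes along its sides. Not to be moved.
- parcel_right: white parcel of the courier row, 75 mm deep, 120 mm wide, 130 mm high, standing at the shelf's face near its right end (-y); origin: centre of its underside. Not to be moved.
- mouse: black computer mouse, 90 x 54 mm, 31 mm high, between the cartons, nearer the robot; origin: centre of its underside.
- wristwatch: black wristwatch lying open, 142 x 42 mm, 13 mm high, lengthwise between the cartons, nearer the shelf; origin: centre of its underside.
- tape_roll: roll of parcel tape lying flat, 96 mm across, 45 mm high, left of the cartons; origin: centre of its underside.
- mug: white mug, 82 mm across with a handle at its +y, 95 mm high, right of the cartons; origin: centre of its underside.
- phone: black phone lying flat, 150 x 72 mm, 8 mm thick, on the left; origin: centre of its underside.
- marker: black marker pen lying along its x, 135 mm long, 14 mm thick, on the right; origin: its middle, on the surface.

How it is judged:
On the way, in this order (a step that is already met when the one before it is completed fails the run):
1. both cartons lie on their side, tipped over towards the robot, undersides facing the shelf (angle between carton_a's own z axis and vertical between 1.4 and 1.74 rad and z of shelf in the frame of carton_a below -0.05 m and angle between carton_b's own z axis and vertical between 1.4 and 1.74 rad and z of shelf in the frame of carton_b below -0.05 m), for 0.3 s.
2. the stamped carton lies with its underside flat against the shelf's front, between the parcels (x of carton_a in the frame of shelf above -0.016 m and y of carton_a in the frame of shelf between -0.31 and 0.31 m and angle between the z axis of carton_a and the x axis of shelf, either way round below 0.13 rad and angle between the y axis of carton_a and the y axis of shelf, either way round below 0.13 rad), for 0.2 s.
At the end, for the whole second after the job is handed in: the stamped carton lies on its side, its underside within 16 mm of the shelf's drawer fronts and within 7 degrees of flat to them, between the parcels; the other lies on its side facing the shelf, its origin within 140 mm of its start; both at rest (all of step 2 and height (world z) of carton_a below 0.07 m and angle between carton_a's own z axis and vertical between 1.4 and 1.74 rad and angle between carton_b's own z axis and vertical between 1.4 and 1.74 rad and z of shelf in the frame of carton_b below -0.05 m and linear speed of each of carton_a, carton_b below 0.02 m/s and distance of carton_b from where it was at the start of the episode below 0.14 m); the robot touches nothing.
It fails at once if a carton is lifted off the mat ((height (world z) of carton_a above 0.03 m and angle between carton_a's own z axis and vertical below 0.15 rad) or height (world z) of any of carton_a, carton_b above 0.09 m or (height (world z) of carton_b above 0.03 m and angle between carton_b's own z axis and vertical below 0.15 rad)).
It fails at once if a carton is turned over further than onto its side (angle between any of carton_a, carton_b's own z axis and vertical above 2 rad).
It fails at once if a carton is struck over instead of tipped (turns faster than 10 rad/s) (angular speed of any of carton_a, carton_b above 10 rad/s).
It fails at once if a waiting parcel or another thing on the desk is moved by more than 30 mm or tipped over (distance of any of parcel_left, parcel_right, mouse, wristwatch, tape_roll, mug, phone, marker from where it was at the start of the episode above 0.03 m or angle between any of parcel_left, parcel_right, mug, tape_roll's own z axis and vertical above 0.5 rad).
It also fails if it takes over 72 s, if anything falls off the work surface, if the arm or the gripper's body presses on something with over 40 N, if the wrist force passes 120 N, or if a joint passes its speed limit or range.

## Working session

There is one attempt and no reset: what is moved stays moved. The work goes in short steps, Python scripts to look and compute and a tool call to move; the robot and the scene stay as the last step left them, time stands still between calls to the robot, and variables do not carry over. Pictures are saved under pics/ and viewed, at most 10 in all, crops included, and the job is handed in when it is done.

Besides the shell and the picture viewer there is one more tool, called after ">>>" by a JSON object that holds its "api" and its "payload", one argument or row to a line. move_arm: Moves the arm, as the interface text tells. Its arguments: {"type":"object","properties":{"motion":{"type":"array","items":{"type":"array","items":{"type":"number"}}},"squeeze":{"type":"number"}},"required":["motion"]}

```bash
mkdir -p pics; ls; python3 - <<'E'
from station import *
import cv2
for n in("scene","top"):
    cv2.imwrite(f"pics/{n}0.png",snapshot(n)[:,:,::-1]); m=camera_model(n); print(n,m)
s=state();print(s)
E
```

```text
pics
scene {'fovy': 53.525887627138026, 'cx': 313.9433363666022, 'cy': 199.51570488433018, 'extrinsics': array([[-0.55849362,  0.62270737, -0.54801497,  1.19546593],
       [ 0.82948868,  0.42385106, -0.36372903,  0.41283187],
       [ 0.00577998, -0.65771256, -0.75324683,  0.87738792],
       [ 0.        ,  0.        ,  0.        ,  1.        ]])}
top {'fovy': 48.687629836558884, 'cx': 308.78363188641777, 'cy': 191.13411102166148, 'extrinsics': array([[ 0.00707829, -0.98137205,  0.19198645,  0.33987952],
       [-0.99981095, -0.00346849,  0.01913194, -0.01379529],
       [-0.01810964, -0.19208557, -0.98121107,  1.10428048],
       [ 0.        ,  0.        ,  0.        ,  1.        ]])}
{'t': 0.1, 'joints': array([-1.20499495e+00,  2.38720411e-01, -1.41481119e-02,  1.31916653e+00,
        2.14872639e-05,  1.57079299e+00]), 'qd': array([-0.00026681, -0.00046186,  0.00314092, -0.00117513, -0.00042696,
       -0.00074771]), 'tau': array([ 1.59923738e-04, -5.39718997e+01,  3.47000635e+01,  1.33438816e-02,
       -5.42630653e-05, -9.88954838e-06]), 'position': array([ 0.18767304, -0.48993741,  0.23075059]), 'eef_rot': array([ 9.83319754e-01,  1.81884242e-01, -1.02085744e-04, -6.10985416e-04]), 'wrist_force': array([ 0.42592876,  0.34955864, -0.44618479]), 'wrist_torque': array([-0.03987162, -0.01346721,  0.0197801 ]), 'gripper_force': 0.0, 'grip_width': 0.08503624632667213}
```

View pics/scene0.png

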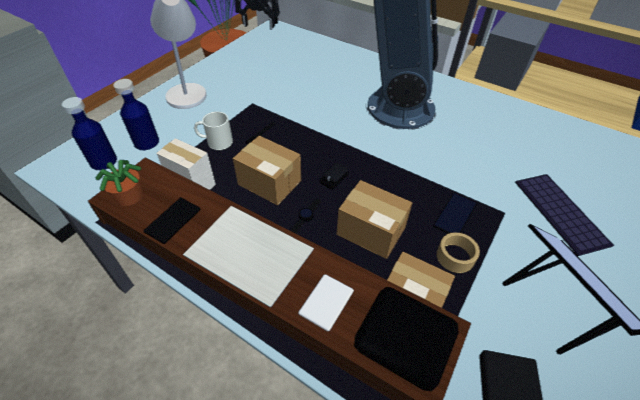

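View pics/top0.png

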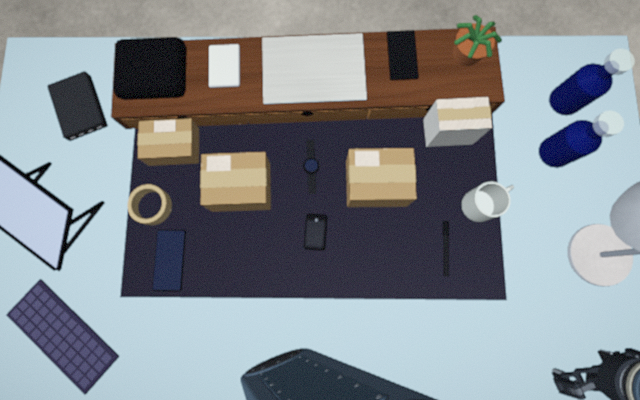

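The scene shows the cartons at about (267,168) and (375,217). In the top view they are at (235,180) and (381,177). The shelf face is near row 118, with parcels at its left (168,140) and right (458,122). Next I'll enlarge the top view to pick corners.

```bash
cat > h.py <<'E'
from station import *
import numpy as np, cv2
from scipy.spatial.transform import Rotation as R
def ray(n,u,v,axis,val):
    m=camera_model(n);E=m["extrinsics"];f=200/np.tan(np.radians(m["fovy"]/2))
    d=E[:3,:3]@[(u-m["cx"])/f,(v-m["cy"])/f,1];o=E[:3,3]
    return o+d*(val-o[axis])/d[axis]
def proj(n,p):
    m=camera_model(n);E=m["extrinsics"];f=200/np.tan(np.radians(m["fovy"]/2))
    c=E[:3,:3].T@(np.array(p)-E[:3,3]);return c[:2]/c[2]*f+[m["cx"],m["cy"]]
def crop(n,x0,y0,x1,y1,k,out):
    im=snapshot(n)[y0:y1,x0:x1,::-1]; cv2.imwrite(out,cv2.resize(im,None,fx=k,fy=k,interpolation=cv2.INTER_CUBIC))
E
python3 - <<'E'
from h import *
im=snapshot("top");hsv=cv2.cvtColor(im,cv2.COLOR_RGB2HSV)
m=((hsv[...,2]>75)&(hsv[...,0]<30)).astype(np.uint8)
m[:, :]=cv2.morphologyEx(m,cv2.MORPH_OPEN,np.ones((3,3)))
for c in cv2.findContours(m,0,1)[0]:
    if 300<cv2.contourArea(c)<9000: print(cv2.boundingRect(c),cv2.approxPolyDP(c,4,True)[:,0].tolist())
for x in (230,375): print([tuple(im[r,x]) for r in range(196,214,2)])
for x in (215,290,330,415): print(x,[int(im[r,x].sum()) for r in range(100,130,2)])
crop("top",120,80,520,310,2,"pics/c1.png")
E
```

```text
(128, 183, 44, 42) [[139, 185], [128, 200], [131, 218], [145, 224], [164, 220], [171, 205], [168, 195], [156, 185]]
(199, 151, 71, 61) [[265, 152], [201, 154], [200, 204], [216, 211], [269, 209]]
(346, 147, 71, 60) [[414, 149], [349, 148], [347, 206], [405, 206], [416, 199]]
[(np.uint8(191), np.uint8(168), np.uint8(127)), (np.uint8(190), np.uint8(165), np.uint8(122)), (np.uint8(192), np.uint8(168), np.uint8(127)), (np.uint8(191), np.uint8(164), np.uint8(125)), (np.uint8(110), np.uint8(93), np.uint8(66)), (np.uint8(89), np.uint8(72), np.uint8(55)), (np.uint8(95), np.uint8(80), np.uint8(56)), (np.uint8(85), np.uint8(72), np.uint8(62)), (np.uint8(46), np.uint8(42), np.uint8(57))]
[(np.uint8(195), np.uint8(169), np.uint8(128)), (np.uint8(183), np.uint8(159), np.uint8(113)), (np.uint8(105), np.uint8(90), np.uint8(63)), (np.uint8(90), np.uint8(77), np.uint8(52)), (np.uint8(94), np.uint8(80), np.uint8(56)), (np.uint8(85), np.uint8(73), np.uint8(62)), (np.uint8(46), np.uint8(44), np.uint8(61)), (np.uint8(51), np.uint8(49), np.uint8(65)), (np.uint8(51), np.uint8(49), np.uint8(67))]
215 [217, 238, 225, 233, 232, 221, 204, 146, 169, 177, 185, 169, 169, 148, 117]
290 [640, 553, 213, 235, 233, 146, 151, 186, 191, 149, 185, 149, 146, 127, 143]
330 [579, 239, 218, 207, 197, 192, 180, 185, 167, 174, 163, 127, 145, 149, 151]
415 [239, 207, 219, 172, 157, 169, 175, 172, 158, 136, 119, 136, 131, 132, 149]
```

View pics/c1.png

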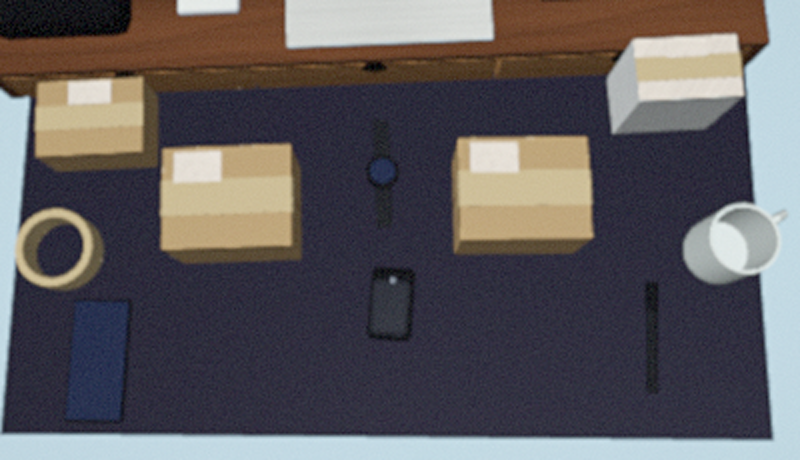

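The enlargement shows both carton tops, the dark shelf base line and the parcels clearly. I'll cast those corners.

```bash
python3 - <<'E'
from h import *
def g(name,pts,z):
    P=np.array([ray("top",120+(u+.0)/2,80+v/2,2,z)[:2] for u,v in pts]); print(name,P.round(3).tolist(),"c",P.mean(0).round(3))
    return P
for n,p in (("L",[(161,148),(291,143),(294,246),(161,250)]),("R",[(456,138),(587,136),(593,238),(454,240)])):
    P=g(n,p,.112); e=P[1]-P[0]+P[2]-P[3]; print("yaw",np.degrees(np.arctan2(e[0],-e[1])))
g("shelf base",[(180,93),(240,89),(500,75),(600,71)],.002)
g("shelf top",[(40,72),(240,63),(500,52),(600,47)],.092)
g("pl",[(37,82),(143,77),(143,152),(36,158)],.077)
g("pr",[(637,40),(738,35),(742,93),(636,100)],.132)
g("pr base",[(608,83),(612,132)],.002)
g("mouse",[(390,305)],.03);g("watch",[(383,122),(380,172),(387,225)],.01);g("tape",[(58,250)],.045);g("mug",[(742,240)],.095);g("phone",[(75,300),(130,300),(122,422),(66,420)],.01);g("marker",[(652,282),(652,392)],.01)
E
```

```text
L [[0.622, 0.259], [0.628, 0.107], [0.506, 0.101], [0.501, 0.253]] c [0.564 0.18 ]
yaw 2.1807075155526534
R [[0.634, -0.085], [0.637, -0.237], [0.517, -0.239], [0.514, -0.082]] c [ 0.575 -0.161]
yaw 1.0349981471106744
shelf base [[0.728, 0.269], [0.733, 0.19], [0.753, -0.151], [0.758, -0.282]] c [0.743 0.006]
shelf top [[0.723, 0.418], [0.734, 0.174], [0.748, -0.141], [0.755, -0.261]] c [0.74  0.048]
pl [[0.715, 0.427], [0.722, 0.296], [0.626, 0.29], [0.619, 0.42]] c [0.671 0.358]
pr [[0.747, -0.295], [0.753, -0.412], [0.682, -0.411], [0.674, -0.29]] c [ 0.714 -0.352]
pr base [[0.742, -0.292], [0.675, -0.294]] c [ 0.709 -0.293]
mouse [[0.448, -0.009]] c [ 0.448 -0.009]
watch [[0.686, 0.001], [0.619, 0.005], [0.551, -0.004]] c [0.619 0.001]
tape [[0.511, 0.397]] c [0.511 0.397]
mug [[0.518, -0.413]] c [ 0.518 -0.413]
phone [[0.454, 0.384], [0.454, 0.315], [0.306, 0.316], [0.308, 0.385]] c [0.38 0.35]
marker [[0.48, -0.333], [0.346, -0.326]] c [ 0.413 -0.329]
```

>>> {"api": "move_arm", "payload": {
  "motion": [
    [0,0,6.3,0,0,0,0.8],
    [0,0,6.3,0,0,0,0.8],
    [0,0,6.3,0,0,0,0.8],
    [0,0,0,3.3,-2.1,0,0.8],
    [0,0,0,3.3,-2.1,0,0.8],
    [0,0,0,3.3,-2.1,0,0.8],
    [0,0,0,3.3,-2.1,0,0.8],
    [0,0,0,3.3,-2.1,0,0.8],
    [0,0,0,3.3,-2.1,0,0.8],
    [0,0,0,3.3,-2.1,0,0.8]
  ]
}}

```text
t: 1.2
position: [0.4145, -0.3339, 0.2312]
eef_rot: [1.0, 0.018, -0.0, -0.0]
wrist_force: [1.0, -0.9, 0.2]
grip_width: 0.0684
gripper_force: 0.0
```

>>> {"api": "move_arm", "payload": {
  "motion": [
    [0,0,0,3.3,-2.1,0,0.8],
    [0,0,0,3.3,-2.1,0,0.8],
    [0,0,0,3.3,-2.1,0,0.8],
    [0,0,0,3.3,-2.1,0,0.8],
    [0,0,0,3.3,-2.1,0,0.8],
    [0,0,0,3.3,-2.1,0,0.8],
    [0,0,0,3.3,-2.1,0,0.8],
    [0,0,0,2.3,-2,0,0.8],
    [0,0,0,0,0,0,0.8]
  ]
}}

```text
t: 2.1
position: [0.6635, -0.1561, 0.2298]
eef_rot: [1.0, 0.02, -0.0, -0.001]
wrist_force: [0.1, 0.2, -0.3]
grip_width: 0.0682
gripper_force: 0.0
```

>>> {"api": "move_arm", "payload": {
  "motion": [
    [0,0,0,0,0,3,0.8],
    [0,0,0,0,0.2,3,0.8],
    [0,0,0,0,0.2,3,0.8],
    [0,0,0,0,0,3,0.8],
    [0,0,0,0,0,3,0.8],
    [0,0,0,-0.5,0,0,0.8],
    [0,0,0,-0.5,0,0,0.8],
    [0,0,0,-0.4,0,0,0.8],
    [0,0,0,-0.4,0,0,0.8]
  ]
}}

```text
t: 3.0
position: [0.6445, -0.164, 0.0836]
eef_rot: [1.0, 0.018, 0.002, 0.0]
wrist_force: [2.7, 0.8, 0.5]
grip_width: 0.0685
gripper_force: 1.3
```

>>> {"api": "move_arm", "payload": {
  "motion": [
    [0,0,0,-0.4,0,-0.4,0.8],
    [0,0,0,-0.4,0,-0.5,0.8],
    [0,0,0,-0.9,0,-0.9,0.8],
    [0,0,0,-1.0,0,-0.8,0.8],
    [0,0,0,-1.0,0,-0.7,0.8],
    [0,0,0,-1.1,0,-0.6,0.8]
  ]
}}

```text
t: 3.6
position: [0.596, -0.1653, 0.1225]
eef_rot: [1.0, 0.018, 0.002, -0.0]
wrist_force: [6.3, 2.7, 9.8]
grip_width: 0.0682
gripper_force: 4.5
```

```bash
python3 - <<'E'
from h import *
crop("scene",180,60,440,280,3,"pics/c2.png")
E
```

```text
(no output)
```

View pics/c2.png

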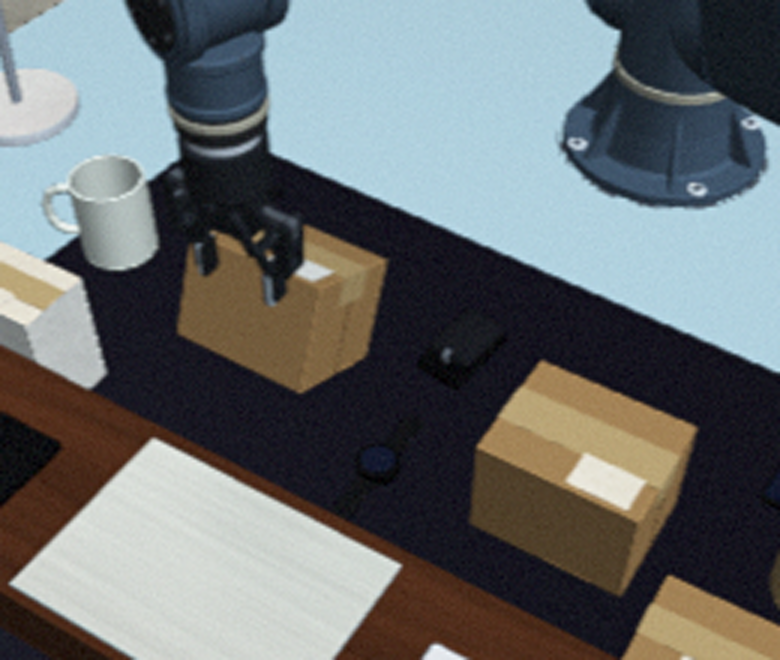

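The right carton is tilted about 25° and both fingertips bear on its far face at (205,260) and (270,290) in the crop, so I'll continue the arc.

>>> {"api": "move_arm", "payload": {
  "motion": [
    [0,0,0,-1.1,0,-0.7,0.8],
    [0,0,0,-1.2,0,-0.6,0.8],
    [0,0,0,-1.2,0,-0.5,0.8],
    [0,0,0,-1.2,0,-0.4,0.8],
    [0,0,0,-1.0,0,-0.2,0.8],
    [0,0,0,-0.8,0,0,0.8],
    [0,0,0,-0.6,0,0,0.8]
  ]
}}

```text
t: 4.35
position: [0.5235, -0.168, 0.1441]
eef_rot: [1.0, 0.018, -0.0, -0.0]
wrist_force: [-0.3, 1.0, 0.2]
grip_width: 0.0682
gripper_force: 0.0
```

>>> {"api": "move_arm", "payload": {
  "motion": [
    [0,0,0,1,0,-1,0.8],
    [0,0,0,1,0,-3,0.8],
    [0,0,0,0,0,-4,0.8],
    [0,0,0,1.5,-3.4,0,0.8],
    [0,0,0,1.5,-3.4,0,0.8],
    [0,0,0,1.5,-3.4,0,0.8],
    [0,0,0,1.5,-3.4,0,0.8],
    [0,0,0,1.5,-3.4,0,0.8],
    [0,0,0,1.5,-3.4,0,0.8],
    [0,0,0,1.5,-3.4,0,0.8]
  ]
}}

```text
t: 5.35
position: [0.6419, 0.0551, 0.224]
eef_rot: [0.999, 0.039, -0.001, -0.009]
wrist_force: [-0.2, -0.8, -0.0]
grip_width: 0.0679
gripper_force: 0.0
```

>>> {"api": "move_arm", "payload": {
  "motion": [
    [0,0,0,0.8,-3.4,0,0.8],
    [0,0,0,0.8,-3.4,0,0.8],
    [0,0,0,0,-3.2,0,0.8],
    [0,0,0,0,0,0,0.8]
  ]
}}

```text
t: 5.75
position: [0.6521, 0.1159, 0.2274]
eef_rot: [0.997, 0.076, -0.002, -0.026]
wrist_force: [-0.5, -0.4, 0.4]
grip_width: 0.0685
gripper_force: 0.0
```

```bash
python3 - <<'E'
from h import *
crop("scene",180,60,440,260,3,"pics/c3.png")
E
```

```text
(no output)
```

View pics/c3.png

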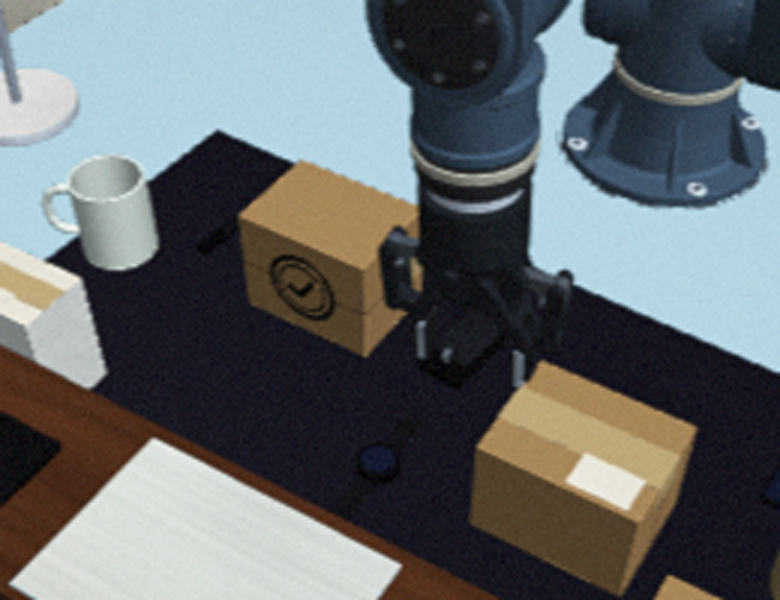

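The right carton lies on its side with the stamp showing at crop (302,287), so it is the one to push. The tool orientation has drifted, so I'll check the joints.

```bash
python3 - <<'E'
from h import *
s=state();print(s["joints"].round(3),s["position"].round(3),R.from_quat(s["eef_rot"]).as_matrix().round(3).tolist())
E
```

```text
[0.151 0.484 0.348 1.436 0.051 3.141] [0.652 0.115 0.228] [[0.989, 0.151, -0.008], [0.151, -0.987, 0.05], [-0.001, -0.051, -0.999]]
```

>>> {"api": "move_arm", "payload": {
  "motion": [
    [0,0,-8.5,0,0,0,0.8],
    [0,0,-8.5,0,0,0,0.8],
    [0,0,-8.5,0,0,0,0.8],
    [0,0,-8.5,0,0,0,0.8],
    [0,0,-8.5,0,0,0,0.8],
    [0,0,-8.5,0,0,0,0.8],
    [0,0,-8.5,0,0,0,0.8],
    [0,0,-8.5,0,0,0,0.8],
    [0,0,-8.5,0,0,0,0.8],
    [0,0,-8.5,0,0,0,0.8]
  ]
}}

```text
t: 6.8
position: [0.6523, 0.1128, 0.2278]
eef_rot: [0.683, 0.73, 0.015, -0.02]
wrist_force: [0.5, 0.0, -0.3]
grip_width: 0.0684
gripper_force: 0.0
```

>>> {"api": "move_arm", "payload": {
  "motion": [
    [0,0,-8.5,0,0,0,0.8],
    [0,0,-8.5,0,0,0,0.8],
    [0,0,-8.5,0,0,0,0.8],
    [0,0,-8.5,0,0,0,0.8],
    [0,0,-8.5,0,0,0,0.8],
    [0,0,-8.5,0,0,0,0.8],
    [0,0,-8.5,0,0,0,0.8],
    [0,0,-8.5,0,0,0,0.8],
    [0,0,-8.5,0,0,0,0.8],
    [0,0,0,0,0,0,0.8]
  ]
}}

```text
t: 7.8
position: [0.6523, 0.1129, 0.2277]
eef_rot: [0.086, 0.996, 0.024, -0.006]
wrist_force: [-0.6, -0.8, 0.3]
grip_width: 0.0684
gripper_force: 0.0
```

```bash
cat >> h.py <<'E'
def to(target,yaw,tilt=0):
    """turn (rotvec deg, tool) and shift (cm, in the tool axes after and before the turn) to reach target; tilt leans the fingertips ahead (+x)"""
    s=state();A=R.from_quat(s["eef_rot"])
    B=R.from_euler("z",yaw,degrees=True)*R.from_euler("y",-tilt,degrees=True)*R.from_euler("x",180,degrees=True)
    d=(np.array(target)-s["position"])*100
    print("joints",s["joints"].round(2),"pos",s["position"].round(4),"F",s["wrist_force"].round(1))
    print("turn",np.degrees((A.inv()*B).as_rotvec()).round(2),"shift now",A.inv().apply(d).round(2),"after turn",B.inv().apply(d).round(2))
E
python3 - <<'E'
from h import *
to([.652,.180,.228],182)
E
```

```text
joints [0.15 0.48 0.35 1.44 0.05 0.32] pos [0.6523 0.1129 0.2277] F [-0.6 -0.8  0.3]
turn [  2.81  -0.65 -11.83] shift now [1.17 6.6  0.31] after turn [-0.21  6.71 -0.03]
```

>>> {"api": "move_arm", "payload": {
  "motion": [
    [1.4,-0.3,-5.9,0,0,0,0.8],
    [1.4,-0.3,-5.9,0,0,0,0.8],
    [0,0,0,-0.2,3.4,0,0.8],
    [0,0,0,0,3.3,0,0.8],
    [0,0,0,0,0,2,0.8],
    [0,0,0,0,0,3,0.8],
    [0,0,0,0,0,3,0.8],
    [0,0,0,0,0,3,0.8],
    [0,0,0,0,0,3,0.8],
    [0,0,0,0,0,0.3,0.8]
  ]
}}

```text
t: 8.8
position: [0.6497, 0.1796, 0.0808]
eef_rot: [-0.014, 1.0, -0.001, -0.004]
wrist_force: [-1.1, 0.5, 0.5]
grip_width: 0.0682
gripper_force: 0.0
```

>>> {"api": "move_arm", "payload": {
  "motion": [
    [0,0,0,0.5,0,0,0.8],
    [0,0,0,0.5,0,0,0.8],
    [0,0,0,0.4,0,0,0.8]
  ]
}}

```text
t: 9.1
position: [0.6386, 0.1805, 0.0864]
eef_rot: [-0.016, 1.0, 0.001, 0.001]
wrist_force: [-0.2, -0.2, 0.7]
grip_width: 0.0684
gripper_force: 0.0
```

```bash
python3 - <<'E'
from h import *
to([.633,.180,.083],182)
E
```

```text
joints [0.28 0.54 0.09 1.11 0.   0.24] pos [0.6386 0.1805 0.0864] F [-0.2 -0.2  0.7]
turn [ 0.07  0.08 -0.15] shift now [ 0.56 -0.03  0.34] after turn [ 0.56 -0.03  0.34]
```

>>> {"api": "move_arm", "payload": {
  "motion": [
    [0,0,0,0.4,0,0,0.8],
    [0,0,0,0.4,0,-0.1,0.8],
    [0,0,0,0.4,0,-0.5,0.8],
    [0,0,0,0.9,0,-0.9,0.8],
    [0,0,0,1.0,0,-0.8,0.8],
    [0,0,0,1.0,0,-0.7,0.8],
    [0,0,0,1.1,0,-0.6,0.8],
    [0,0,0,1.1,0,-0.7,0.8]
  ]
}}

```text
t: 9.9
position: [0.5767, 0.1785, 0.1299]
eef_rot: [-0.016, 1.0, 0.001, 0.002]
wrist_force: [2.7, -0.1, 2.7]
grip_width: 0.0684
gripper_force: 1.6
```

>>> {"api": "move_arm", "payload": {
  "motion": [
    [0,0,0,1.2,0,-0.6,0.8],
    [0,0,0,1.2,0,-0.5,0.8],
    [0,0,0,1.2,0,-0.4,0.8],
    [0,0,0,1.0,0,-0.2,0.8],
    [0,0,0,0.8,0,0,0.8],
    [0,0,0,0.6,0,0,0.8]
  ]
}}

```text
t: 10.5
position: [0.5143, 0.1761, 0.1443]
eef_rot: [-0.017, 1.0, 0.0, -0.001]
wrist_force: [-0.4, 0.4, -0.6]
grip_width: 0.0684
gripper_force: 0.0
```

>>> {"api": "move_arm", "payload": {
  "motion": [
    [0,0,0,-0.5,0,-1.5,0.8],
    [0,0,0,0,0,-4,0.8],
    [0,0,0,0,0,-4,0.8],
    [0,0,0,2,-3,0,0.8],
    [0,0,0,2,-4,0,0.8],
    [0,0,0,2,-4,0,0.8],
    [0,0,0,2,-4,0,0.8],
    [0,0,0,2,-4,0,0.8],
    [0,0,0,2,-4,0,0.8],
    [0,0,0,2,-4,0,0.8]
  ]
}}

```text
t: 11.5
position: [0.3883, -0.0994, 0.2393]
eef_rot: [-0.017, 1.0, 0.0, -0.001]
wrist_force: [1.3, 0.3, -0.3]
grip_width: 0.0684
gripper_force: 0.0
```

>>> {"api": "move_arm", "payload": {
  "motion": [
    [0,0,0,2,-4,0,0.8],
    [0,0,0,2,-1.5,0,0.8],
    [0,0,0,2,0,0,0.8],
    [0,0,0,0,0,0,0.8],
    [0,0,0,0,0,0,0.8]
  ]
}}

```text
t: 12.0
position: [0.3315, -0.1552, 0.2396]
eef_rot: [-0.016, 1.0, 0.0, -0.0]
wrist_force: [0.5, -0.4, -0.3]
grip_width: 0.0682
gripper_force: 0.0
```

```bash
python3 - <<'E'
from h import *
to([.32,-.155,.2],182,40)
a=snapshot("scene")[60:300,180:480,::-1];b=snapshot("top")[80:320,120:520,::-1]
cv2.imwrite("pics/s4.png",cv2.resize(a,None,fx=2.5,fy=2.5,interpolation=2));cv2.imwrite("pics/t4.png",cv2.resize(b,None,fx=2,fy=2,interpolation=2))
E
```

```text
joints [-0.44 -0.04 -0.31  1.3   0.   -0.47] pos [ 0.3315 -0.1552  0.2396] F [ 0.5 -0.4 -0.3]
turn [ 0.08 39.97 -0.13] shift now [1.14 0.05 3.96] after turn [-1.67  0.06  3.77]
```

View pics/s4.png

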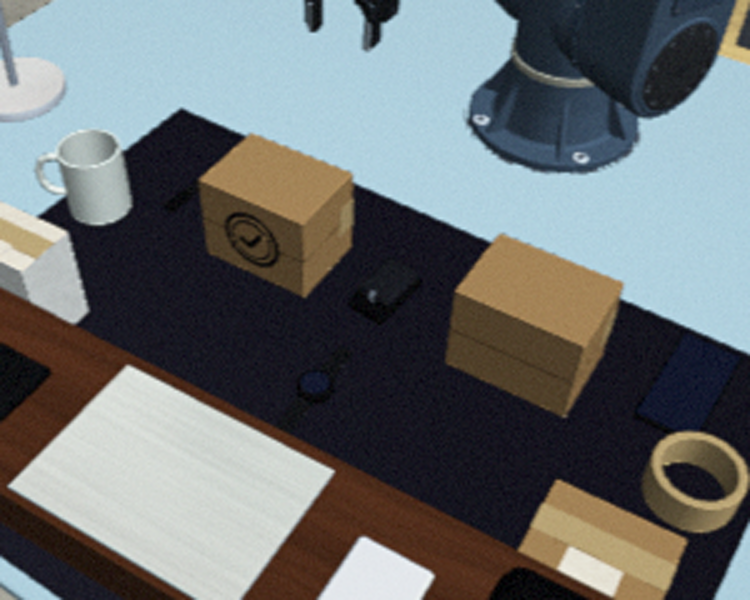

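View pics/t4.png

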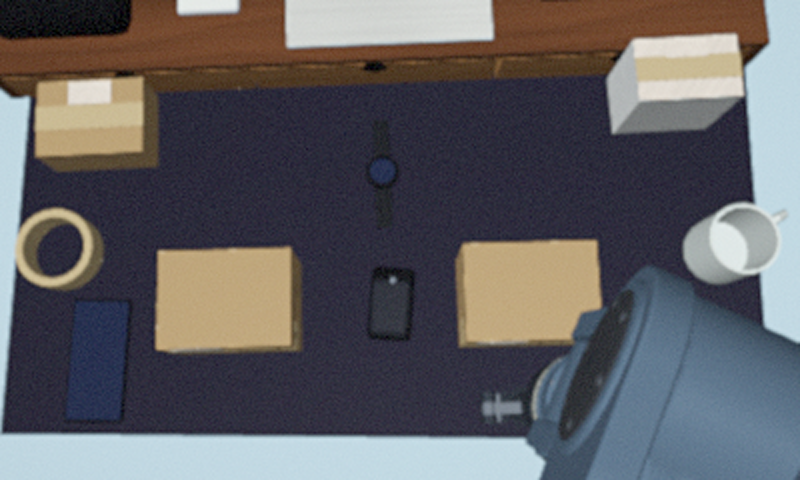

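Both cartons lie with their undersides towards the shelf. The stamp is at crop (251,239), and the stamped carton's top face in the top view spans (460,241) to (601,343).

```bash
python3 - <<'E'
from h import *
P=np.array([ray("top",120+u/2,80+v/2,2,.122)[:2] for u,v in [(460,241),(598,240),(602,342),(459,346)]]);print(P.round(3),P.mean(0))
E
```

```text
[[ 0.511 -0.088]
 [ 0.513 -0.242]
 [ 0.399 -0.242]
 [ 0.394 -0.085]] [ 0.45405718 -0.16430996]
```

>>> {"api": "move_arm", "payload": {
  "motion": [
    [0,8,0,0,0,0,0.8],
    [0,8,0,0,0,0,0.8],
    [0,8,0,0,0,0,0.8],
    [0,8,0,0,0,0,0.8],
    [0,8,0,0,0,0,0.8],
    [0,0,0,0,0,0,0.8]
  ]
}}

```text
t: 12.7
position: [0.3336, -0.1545, 0.2345]
eef_rot: [-0.017, 0.937, -0.005, -0.348]
wrist_force: [-1.0, 0.8, -1.5]
grip_width: 0.0686
gripper_force: 0.0
```

```bash
python3 - <<'E'
from h import *
to([.355,-.166,.10],182.5,40)
to([.355,-.166,.020],182.5,40)
E
```

```text
joints [-0.27  0.48  0.09  1.87 -0.2  -0.24] pos [ 0.3336 -0.1545  0.2345] F [-1.   0.8 -1.5]
turn [ 0.44 -0.79 -0.2 ] shift now [-10.37  -1.28   8.81] after turn [-10.24  -1.25   8.97]
joints [-0.27  0.48  0.09  1.87 -0.2  -0.24] pos [ 0.3336 -0.1545  0.2345] F [-1.   0.8 -1.5]
turn [ 0.44 -0.79 -0.2 ] shift now [-15.59  -1.3   14.87] after turn [-15.38  -1.25  15.09]
```

The tilt went the wrong way, because the 182° yaw reversed it. I'll turn back through 80°.

>>> {"api": "move_arm", "payload": {
  "motion": [
    [0,-8,0,0,0,0,0.8],
    [0,-8,0,0,0,0,0.8],
    [0,-8,0,0,0,0,0.8],
    [0,-8,0,0,0,0,0.8],
    [0,-8,0,0,0,0,0.8],
    [0,-8,0,0,0,0,0.8],
    [0,-8,0,0,0,0,0.8],
    [0,-8,0,0,0,0,0.8],
    [0,-8,0,0,0,0,0.8],
    [0,-8,0,0,0,0,0.8]
  ]
}}

```text
t: 13.7
position: [0.3317, -0.1546, 0.242]
eef_rot: [-0.018, 0.938, 0.003, 0.346]
wrist_force: [-0.3, -0.2, -0.5]
grip_width: 0.0682
gripper_force: 0.0
```

```bash
python3 - <<'E'
from h import *
to([.35,-.166,.10],182.5,-40)
to([.35,-.166,.020],182.5,-40)
E
```

```text
joints [-0.88 -0.43 -0.79  0.72  0.54 -0.78] pos [ 0.3317 -0.1546  0.242 ] F [-0.3 -0.2 -0.5]
turn [-0.62  0.54 -0.08] shift now [ 7.87 -1.1  11.96] after turn [ 7.76 -1.22 12.02]
joints [-0.88 -0.43 -0.79  0.72  0.54 -0.78] pos [ 0.3317 -0.1546  0.242 ] F [-0.3 -0.2 -0.5]
turn [-0.62  0.54 -0.08] shift now [13.07 -1.04 18.04] after turn [12.9  -1.22 18.15]
```

>>> {"api": "move_arm", "payload": {
  "motion": [
    [-0.6,0.5,0,0,0,0,0.8],
    [0,0,0,1.6,-0.15,2.2,0.8],
    [0,0,0,1.6,-0.15,2.2,0.8],
    [0,0,0,1.6,-0.15,2.2,0.8],
    [0,0,0,1.6,-0.15,2.2,0.8],
    [0,0,0,1.6,-0.15,2.2,0.8],
    [0,0,0,1.6,-0.15,2.2,0.8],
    [0,0,0,0,0,0,0.8]
  ]
}}

```text
t: 14.5
position: [0.3416, -0.1618, 0.0748]
eef_rot: [-0.018, 0.942, 0.012, 0.335]
wrist_force: [-0.1, 0.1, 0.6]
grip_width: 0.0683
gripper_force: 0.0
```

```bash
python3 - <<'E'
from h import *
to([.35,-.166,.020],182.5,-40)
E
```

```text
joints [-0.86 -0.1  -1.14  0.08  0.52 -0.77] pos [ 0.3416 -0.1618  0.0748] F [-0.1  0.1  0.6]
turn [ 0.38 -0.8  -0.47] shift now [ 2.83 -0.51  4.76] after turn [ 2.9  -0.45  4.73]
```

```bash
python3 - <<'E'
from h import *
to([.375,-.166,.022],182.5,-33)
E
```

```text
joints [-0.86 -0.1  -1.14  0.08  0.52 -0.77] pos [ 0.3416 -0.1618  0.0748] F [-0.1  0.1  0.6]
turn [ 0.41  6.2  -0.44] shift now [ 0.76 -0.61  6.19] after turn [ 0.09 -0.56  6.24]
```

>>> {"api": "move_arm", "payload": {
  "motion": [
    [0.4,6.2,-0.4,0,0,0,0.8],
    [0,0,0,0,-0.1,1,0.8],
    [0,0,0,0,-0.2,1.5,0.8],
    [0,0,0,0,-0.2,1.5,0.8],
    [0,0,0,0,0,1.5,0.8],
    [0,0,0,0,0,0.7,0.8],
    [0,0,0,0,0,0,0.8]
  ]
}}

```text
t: 15.2
position: [0.3774, -0.1666, 0.0258]
eef_rot: [-0.021, 0.958, 0.005, 0.286]
wrist_force: [0.2, -0.6, 0.4]
grip_width: 0.0685
gripper_force: 0.0
```

```bash
python3 - <<'E'
from h import *
to([.40,-.166,.022],182.5,-33)
to([.628,-.156,.022],182.5,-33)
E
```

```text
joints [-0.69  0.07 -1.12 -0.08  0.37 -0.65] pos [ 0.3774 -0.1666  0.0258] F [ 0.2 -0.6  0.4]
turn [-0.14  0.25  0.06] shift now [-1.69 -0.04  1.55] after turn [-1.69 -0.04  1.55]
joints [-0.69  0.07 -1.12 -0.08  0.37 -0.65] pos [ 0.3774 -0.1666  0.0258] F [ 0.2 -0.6  0.4]
turn [-0.14  0.25  0.06] shift now [-20.77  -0.03  14.07] after turn [-20.83  -0.04  13.98]
```

>>> {"api": "move_arm", "payload": {
  "motion": [
    [0,0,0,-0.4,0,0.4,0.8],
    [0,0,0,-0.4,0,0.4,0.8],
    [0,0,0,-0.42,0,0.27,0.8],
    [0,0,0,-0.42,0,0.27,0.8],
    [0,0,0,-0.6,0,0.4,0.8],
    [0,0,0,-0.84,0,0.55,0.8],
    [0,0,0,-0.84,0,0.55,0.8],
    [0,0,0,-0.84,0,0.55,0.8],
    [0,0,0,-0.84,0,0.55,0.8],
    [0,0,0,-0.84,0,0.55,0.8]
  ]
}}

```text
t: 16.2
position: [0.4547, -0.1626, 0.0224]
eef_rot: [-0.02, 0.958, 0.005, 0.286]
wrist_force: [-2.3, 0.8, -0.9]
grip_width: 0.0683
gripper_force: 1.0
```

```bash
python3 - <<'E'
from h import *
to([.628,-.156,.022],182.5,-33)
a=snapshot("scene")[60:300,160:460,::-1]
cv2.imwrite("pics/s5.png",cv2.resize(a,None,fx=2.5,fy=2.5,interpolation=2))
E
```

```text
joints [-0.53  0.17 -1.02 -0.12  0.3  -0.5 ] pos [ 0.4547 -0.1626  0.0224] F [-2.3  0.8 -0.9]
turn [-0.11  0.22 -0.08] shift now [-14.48  -0.06   9.53] after turn [-14.52  -0.1    9.48]
```

View pics/s5.png

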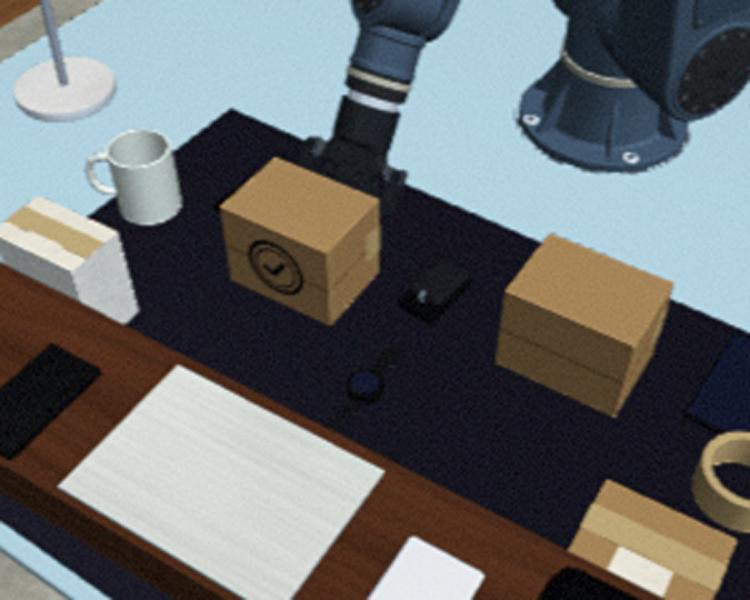

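The carton is sliding flat, with the stamp at crop (275,267), and its path is clear of the watch, mouse and white parcel. I'll continue.

>>> {"api": "move_arm", "payload": {
  "motion": [
    [0,0,0,-0.84,0,0.55,0.8],
    [0,0,0,-0.84,0,0.55,0.8],
    [0,0,0,-0.84,0,0.55,0.8],
    [0,0,0,-0.84,0,0.55,0.8],
    [0,0,0,-0.84,0,0.55,0.8],
    [0,0,0,-0.84,0,0.55,0.8],
    [0,0,0,-0.84,0,0.55,0.8],
    [0,0,0,-0.84,0,0.55,0.8],
    [0,0,0,-0.84,0,0.55,0.8],
    [0,0,0,-0.84,0,0.55,0.8]
  ]
}}

```text
t: 17.25
position: [0.5551, -0.1585, 0.0225]
eef_rot: [-0.02, 0.958, 0.005, 0.286]
wrist_force: [-1.5, -0.1, -0.4]
grip_width: 0.0683
gripper_force: 0.8
```

>>> {"api": "move_arm", "payload": {
  "motion": [
    [0,0,0,-0.84,0,0.55,0.8],
    [0,0,0,-0.84,0,0.55,0.8],
    [0,0,0,-0.84,0,0.55,0.8],
    [0,0,0,-0.84,0,0.55,0.8],
    [0,0,0,-0.84,0,0.55,0.8],
    [0,0,0,0,0,0,0.8]
  ]
}}

```text
t: 17.85
position: [0.6065, -0.1567, 0.0233]
eef_rot: [-0.02, 0.958, 0.005, 0.287]
wrist_force: [0.7, -0.3, 0.3]
grip_width: 0.068
gripper_force: 0.0
```

```bash
python3 - <<'E'
from h import *
to([.628,-.156,.022],182.5,-33)
a=snapshot("scene")[60:300,160:460,::-1]
cv2.imwrite("pics/s6.png",cv2.resize(a,None,fx=2.5,fy=2.5,interpolation=2))
E
```

```text
joints [-0.36  0.33 -0.75 -0.06  0.21 -0.34] pos [ 0.6065 -0.1567  0.0233] F [ 0.7 -0.3  0.3]
turn [-0.14  0.35 -0.02] shift now [-1.73 -0.02  1.29] after turn [-1.74 -0.03  1.28]
```

View pics/s6.png

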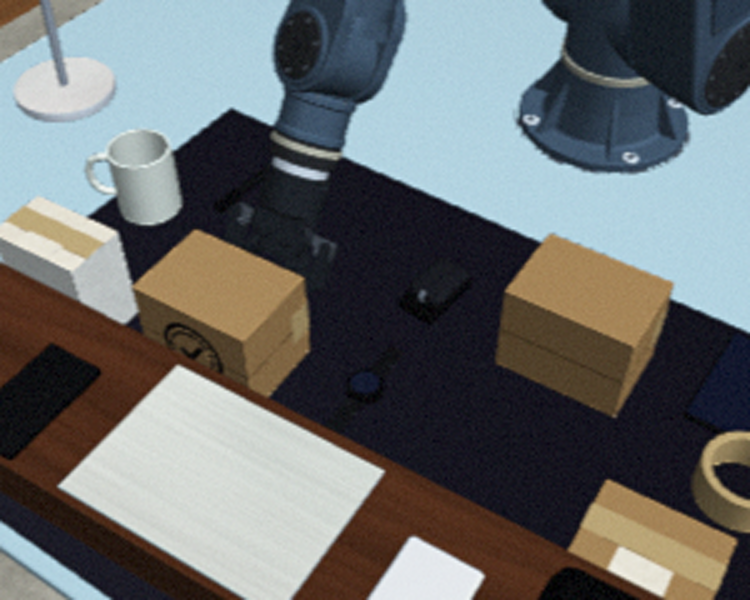

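The carton is aligned with the shelf and roughly 30 mm short of it, clear of the white parcel. I'll push slowly from here and watch the force.

>>> {"api": "move_arm", "payload": {
  "motion": [
    [0,0,0,-0.42,0,0.27,0.8],
    [0,0,0,-0.42,0,0.27,0.8],
    [0,0,0,-0.42,0,0.27,0.8],
    [0,0,0,-0.42,0,0.27,0.8],
    [0,0,0,-0.25,0,0.17,0.8]
  ]
}}

```text
t: 18.4
position: [0.628, -0.1556, 0.0227]
eef_rot: [-0.02, 0.958, 0.005, 0.286]
wrist_force: [-1.8, 0.5, -1.4]
grip_width: 0.0684
gripper_force: 0.8
```

>>> {"api": "move_arm", "payload": {
  "motion": [
    [0,0,0,-0.25,0,0.17,0.8],
    [0,0,0,-0.25,0,0.17,0.8]
  ]
}}

```text
t: 18.6
position: [0.6336, -0.1553, 0.0225]
eef_rot: [-0.02, 0.958, 0.005, 0.286]
wrist_force: [-1.7, 0.5, -0.4]
grip_width: 0.0683
gripper_force: 1.0
```

>>> {"api": "move_arm", "payload": {
  "motion": [
    [0,0,0,-0.25,0,0.17,0.8],
    [0,0,0,0,0,0,0.8]
  ]
}}

```text
t: 18.8
position: [0.6344, -0.1552, 0.0215]
eef_rot: [-0.019, 0.959, 0.005, 0.284]
wrist_force: [-12.5, -0.9, 6.1]
grip_width: 0.0684
gripper_force: 6.5
```

>>> {"api": "move_arm", "payload": {
  "motion": [
    [0,0,0,-0.15,0,0.1,0.8],
    [0,0,0,0,0,0,0.8],
    [0,0,0,0,0,0,0.8],
    [0,0,0,0,0,0,0.8]
  ]
}}

```text
t: 19.2
position: [0.6346, -0.1551, 0.0212]
eef_rot: [-0.019, 0.959, 0.005, 0.283]
wrist_force: [-24.8, -2.1, 16.2]
grip_width: 0.0681
gripper_force: 12.5
```

>>> {"api": "move_arm", "payload": {
  "motion": [
    [0,0,0,0.42,0,-0.27,0.8],
    [0,0,0,0.84,0,-0.55,0.8],
    [0,0,0,1.68,0,-1.1,0.8],
    [0,0,0,1.68,0,-1.1,0.8],
    [0,0,0,1.68,0,-1.1,0.8],
    [0,0,0,0,0,-3,0.8],
    [0,0,0,0,0,-3,0.8],
    [0,0,0,0,0,-3,0.8],
    [0,0,0,0,0,-3,0.8],
    [0,0,0,0,0,0,0.8]
  ]
}}

```text
t: 20.2
position: [0.4976, -0.1616, 0.1265]
eef_rot: [-0.02, 0.957, 0.004, 0.288]
wrist_force: [-0.2, -0.8, -0.2]
grip_width: 0.0678
gripper_force: 0.0
```

```bash
python3 - <<'E'
from h import *
s=state();print(s["position"],s["wrist_force"])
crop("top",120,80,520,330,2,"pics/t7.png")
E
```

```text
[ 0.49758069 -0.16156199  0.12647372] [-0.2258244  -0.79254085 -0.21768123]
```

View pics/t7.png

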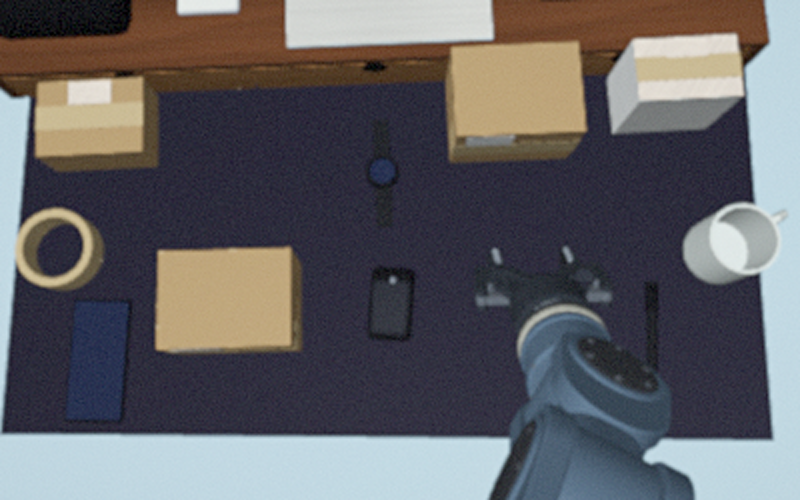

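The stamped carton sits flat against the drawer fronts, with its far edge running from (450,48) to (578,42), between the parcels. Everything else is where it was and the hand is clear, so I'm handing the job in.

```bash
python3 -c "
from station import *
print(workorder.finish_job())"
```

```text
the job is handed in; nothing more can be done
None
```

Job handed in, though the hand-in gave no verdict: both cartons were tipped towards the robot, and the stamped one (the right-hand carton) now lies flat against the drawer fronts between the parcels, while the other lies where it fell and nothing else looks moved in the last picture.

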